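# Fit the battery pack and close the cover of the till's backup unit

### The arm

A 6-joint arm with a two-finger parallel gripper is mounted at the origin on the work surface. World frame = base frame: x ahead of the robot, y to its left, z up, the work surface at z = 0. Lengths are in m, angles in rad, forces in N, time in s.
With the tool pointing down it reaches from about 0.375 to 0.975 m from the base axis. Payload 3.8 kg.
Tool frame: the origin (TCP) lies on the centre line of the jaws, within the pads' length; the fingertips stand 11 mm ahead of it and the grasp point (between the pads) lies 8 mm behind it; z points along the fingers, y is the line along which they close (so a half turn about z gives the same grasp; the last joint's range is limited). The gripper opens to 85 mm and grips with 20 to 120 N. Pads are 22 mm wide; open, the fingers measure 114 mm over their backs; the gripper's body (76 mm by 85 mm) begins 54 mm behind the grasp point. The pads swing forward as they close: fully open they stand 13 mm farther back than shut.
Start: joints at [1.213, 0.264, 1.604, -0, 1.274, -0.037], TCP at [0.213, 0.641, 0.242] pointing down, gripper open.
Joint ranges: [-2.63, 2.63], [-0.94, 2.18], [0.31, 2.57], [-1.31, 4.45], [0, 2.66], [-2.55, 2.55]. Speed limits (rad/s): [2.57, 2.57, 3.14, 3.14, 3.14, 3.14].

### API

Orientations are given as a unit quaternion [w, x, y, z].
In Python, from cell import bot, viewer gives the robot as it stands (bot), with the cameras (viewer).
- The arm moves only by the tool drive_effector, called after "Emit:" as name([rows], argument=value, ...), one row to a line, values as JSON. Schema: {"type":"object","properties":{"rows":{"type":"string"},"jaw":{"type":"number"},"only":{"type":"string"},"quiet":{"type":"boolean"},"lines":{"type":"string"}},"required":["rows"],"additionalProperties":false}. rows is a string of 1 to 8 rows, parted by a bar, with the numbers parted by commas; each row has 6 numbers: dx, dy, dz in m, then a rotation vector rx, ry, rz in rad; each row shifts and turns the commanded pose from where the row before left it, along the tool's axes as they then stand; what a row does not reach is not made up. A row lasts 1/10 s, in which the tool goes at most 0.05 m and 0.15 rad, less where a joint would pass 70% of its speed; a pose out of reach is approached as far as the arm can. jaw is the finger opening in m, set as the call begins (left out keeps the last). The fingers move at their own pace and stop on an object; the grip force is fixed at half the most. Time passes only in rows, so rows that do not move let the fingers close. The tool returns the time, the measured TCP pose, the force, the opening and the grip force at its end. only (a regular expression) keeps the lines of the reply that match it, lines (a string "A,B") keeps lines A to B, and quiet returns only ok. Input that does not fit is refused with a message, and nothing moves.
- bot.get_obs(): the state, without advancing time (a new reading comes with each control period).
- viewer.snapshot(name): name is "side" or "top"; returns the picture (384x512x3 uint8, blue, green, red); there is no depth.
- viewer.calibration(name): a dict with "camera_matrix" (3x3 intrinsics, pixels), "R" (3x3) and "t" (3): a world point X has camera coordinates R X + t. Camera axes: x right, y down, z forward; pixel columns grow to the right and rows downward; lengths in m; the calibration is good to about 2 mm. A picture is of the moment at which its call begins. calibration takes no time and is no camera call.
- bot.job_done(): hands the job in; it is judged then, once.
The state is a dict: "time_s": time; "joints": joint angles; "joint_vel": joint speeds; "joint_torque": joint torques, N m; "tool_pos": TCP position; "tcp_rot": TCP orientation; "wrist_force": force on the tool from outside, world axes, zero at the start; "wrist_torque": the same for the moment, N m; "opening": finger opening in m; "gripper_force": force on a finger pad.
Only numpy, scipy, OpenCV 4.12 (cv2) and the standard library are available. Lean on these libraries where they do the work, as an engineer would, in place of code of your own. Each camera call takes 0.05 s, during which the arm holds its last target. There are 200 camera calls.

### The job

Lower the black battery pack into the bay of the till's backup unit, without dropping it, so that it lies flat on the floor of the bay. Then close the unit with its white cover: hook the cover's front lip into the slot under the brow at the unit's front, and pivot the cover down until its rear edge snaps under the roller catch and it lies flat. Leave the other things on the counter where they are.

Things in the scene. Friction and masses are not known exactly. Their poses are not given: they have to be found in the camera images.
- unit: The till's backup power unit: heavy fixed level white case, 210 (x) x 117 (y) x 58 mm, open on top. Origin under its centre, z up, front towards -x (roughly to the robot). Sizes for its points are in mm in this frame. Across its front a raised brow (x -105 to -77, z 57 to 67); at the rear middle a roller catch between two cheeks (|y| 16 to 23, x 76 to 104, up to z 76).
- bay (a point): Centre of the battery bay's floor, at (0, 0, 8) mm of the unit, axes as the unit's. The bay spans x -62 to 62, y -38 to 38; in front of it stands a partition 4 mm thick, up to z 36, before which the hollow goes on to the front wall at x -91.
- ledge (a point): Middle of the rear ledge that carries the cover, at (69, 0, 52) mm of the unit. The ledges lie at z 52 along both sides (|y| 38 to 44.5, x -91 to 62) and the rear (x 62 to 77). Around them the recess for the cover: side walls from |y| 44.5 and rear wall from x 77, all up to z 58.
- slot (a point): Mouth of the slot, at (-77, 0, 54.5) mm of the unit, 2.5 mm under the underside (z 57) of the brow's rear edge; axes as the unit's. From here the slot runs 14 mm towards -x to the front wall at x -91; between the side ledges (|y| under 38) it is open below, so a tilted lip can dip.
- catch_nose (a point): Foremost point of the catch at rest, at (69.5, 0, 65.8) mm of the unit: a free-turning steel roller, 18 mm across, 28 wide along y, axis 9 mm behind this point. A spring holds it forward (4 N plus 0.8 N per mm). The cover's rear edge pushes it back and snaps in below. A cover resting on it tilts about 0.14 rad; pressing it home takes some 4 to 8 N near the rear edge.
- catch (a joint): The catch's slide, in m: 0 at rest (forward), grows to 0.009 as the roller is pushed back; falls back to about 0 to 0.002 once the cover has snapped in.
- cover: Loose white cover, at first flat on the counter, right way up: plate 150 (x) x 84 (y) x 6 mm with a lip at its front (-x) edge and on top, at the centre, a grip rib along x, 60 x 14 mm, z 6 to 28. Three thin black lines mark the rear, x 41 to 58. Origin: centre of the plate's underside, z up. 0.09 to 0.18 kg. Closed, its frame lies on the unit's, origin at about (-2 to 2, 0, 52) mm.
- lip (a point): Middle of the tip of the cover's lip, at (-87, 0, 1.5) mm of the cover, axes as the cover's. The lip is 12 mm long (x -87 to -75), 64 mm wide and 3 mm thick, flush with the plate's underside (z 0 to 3).
- cover_rear (a point): Point on top of the cover, 3 mm before the middle of its rear edge, at (72, 0, 6) mm of the cover.
- pack: Loose black battery pack, at first lying flat, right way up: 110 (x) x 64 (y) x 24 mm, with a grip rib along x on top at the centre, 60 x 14 mm, z 24 to 41. Origin: centre of the underside, z up. 0.3 to 0.6 kg. Either end may point forward in the bay.
- calculator: Bystander: black pocket calculator lying flat, 110 x 75 x 18 mm; origin under its centre.
- sugar_jar: Bystander: white jar with a steel cap, 84 mm across, 115 mm tall; origin under its centre.
- mug: Bystander: blue mug, 80 mm across, 90 mm tall; origin under its centre.
- cup_stack: Bystander: stack of brown paper cups, 76 mm across, 186 mm tall; origin under its centre.
- stirrer_tin: Bystander: yellow tin with wooden stirrers, 70 mm across, tin 100 mm and sticks about 155 mm tall; origin under its centre.
- tea_box: Bystander: red box 70 x 140 x 55 mm; origin under its centre.
- stapler: Bystander: black and steel stapler, 130 x 34 x 42 mm; origin under its centre.

How it is judged:
On the way, in this order (a step that is already met when the one before it is completed fails the run):
1. the battery pack lies flat on the floor of the bay (x of pack in the frame of unit between -0.012 and 0.012 m and y of pack in the frame of unit between -0.011 and 0.011 m and z of pack in the frame of unit below 0.012 m and angle between pack's own z axis and vertical below 0.06 rad and linear speed of pack below 0.03 m/s), for 0.2 s.
2. the cover's lip is hooked at least 4 mm into the slot under the brow, the cover still tilted with its rear up (x of lip in the frame of slot between -0.016 and -0.004 m and y of lip in the frame of slot between -0.008 and 0.008 m and z of lip in the frame of slot between -0.03 and 0.0025 m and angle between cover's own z axis and vertical between 0.05 and 0.8 rad), for 0.1 s.
At the end, for the whole second after the job is handed in: The pack lies flat on the floor of the bay (within 4 mm in height). The cover's lip is at least 4 mm in the slot, the cover is snapped under the catch: flat within 0.03 rad, its rear edge within 2.5 mm of flush with the case, in line with the unit within 0.06 rad. Both are at rest (x of pack in the frame of unit between -0.012 and 0.012 m and y of pack in the frame of unit between -0.011 and 0.011 m and z of pack in the frame of unit below 0.012 m and angle between pack's own z axis and vertical below 0.06 rad and x of lip in the frame of slot between -0.016 and -0.004 m and y of lip in the frame of slot between -0.008 and 0.008 m and z of lip in the frame of slot between -0.03 and 0.0025 m and angle between cover's own z axis and vertical below 0.03 rad and z of cover_rear in the frame of unit below 0.0605 m and angle between the x axis of cover and the x axis of unit, either way round below 0.06 rad and linear speed of each of cover, pack below 0.02 m/s); the robot touches nothing.
It fails at once if the battery pack is dropped into the unit (faster than 0.6 m/s there) (distance between pack and bay below 0.09 m and linear speed of pack above 0.6 m/s).
It fails at once if another thing on the counter is shifted by more than 30 mm or tipped (distance of any of calculator, sugar_jar, mug, cup_stack, stirrer_tin, tea_box, stapler from where it was at the start of the episode above 0.03 m or angle between any of calculator, sugar_jar, mug, cup_stack, stirrer_tin, tea_box, stapler's own z axis and vertical above 0.4 rad).
It also fails if it takes over 58 s, if anything falls off the work surface, if the arm or the gripper's body presses on something with over 40 N, if the wrist force passes 120 N, or if a joint passes its speed limit or range.

## Working session

There is one attempt and no reset: what is moved stays moved. The work goes in short steps, Python scripts to look and compute and a tool call to move; the robot and the scene stay as the last step left them, time stands still between calls to the robot, and variables do not carry over. Pictures are saved under pics/ and viewed, at most 10 in all, crops included, and the job is handed in when it is done.

```bash
ls; mkdir -p pics; python3 - <<'E'
from cell import bot, viewer
import cv2,numpy as np
for n in("top","side"):
    cv2.imwrite(f"pics/{n}0.png",viewer.snapshot(n)); c=viewer.calibration(n); print(n,c)
print(bot.get_obs())
E
```

```text
cell.py
pics
top {'camera_matrix': array([[367.75610989,   0.        , 255.33839304],
       [  0.        , 367.75610989, 196.69657805],
       [  0.        ,   0.        ,   1.        ]]), 'R': array([[ 0.00841038, -0.99992566,  0.00882855],
       [-0.9895482 , -0.00959346, -0.14388303],
       [ 0.14395703, -0.00752617, -0.98955532]]), 't': array([-0.01277713,  0.55973425,  1.26352357])}
side {'camera_matrix': array([[499.74796919,   0.        , 256.06711745],
       [  0.        , 499.74796919, 183.36739159],
       [  0.        ,   0.        ,   1.        ]]), 'R': array([[ 0.99884207, -0.0478715 , -0.00477873],
       [-0.03794912, -0.72294608, -0.68986146],
       [ 0.02956994,  0.689244  , -0.72392564]]), 't': array([-0.58487078,  0.07945029,  1.46661656])}
{'time_s': 0.1, 'joints': array([ 1.21308011e+00,  2.64681010e-01,  1.60526460e+00, -7.94095122e-09,
        1.27371509e+00, -3.68835500e-02]), 'joint_vel': array([ 0.00105103, -0.00153172, -0.00437845, -0.00117307,  0.00022256,
       -0.00115653]), 'joint_torque': array([ 6.44682514e-04, -5.16713011e+01, -3.68588555e+01, -1.60724917e-04,
        6.42051600e-03, -2.51876514e-05]), 'tool_pos': array([0.21262744, 0.63994543, 0.24106969]), 'tcp_rot': array([-2.02687598e-04,  1.59729120e-01,  9.87160341e-01, -1.01396181e-03]), 'wrist_force': array([ 0.42586212, -0.26157104, -0.0331148 ]), 'wrist_torque': array([ 0.0091656 , -0.05624631,  0.01848906]), 'gripper_force': 0.0, 'opening': 0.0855448514876632}
```

View pics/top0.png

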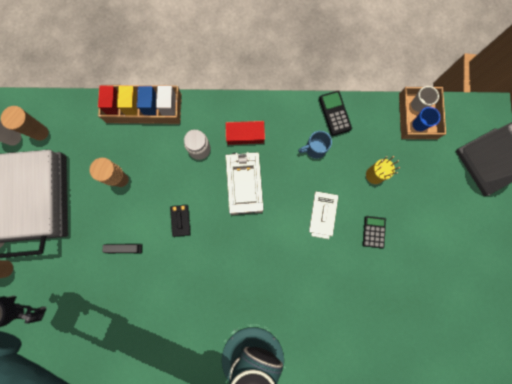

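View pics/side0.png

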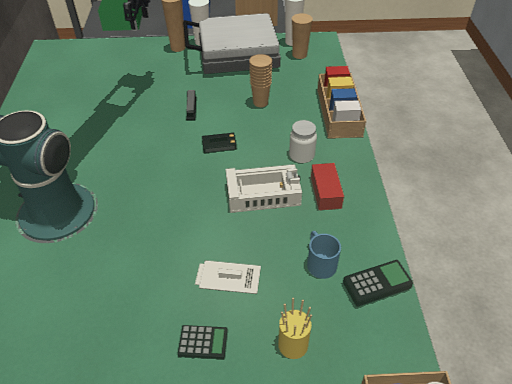

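The top view shows the unit at about (244,183) with its catch up (+x), the pack at (180,220) and the cover at (324,215) with its rear lines up. The side view confirms this. Next I'll measure edges from masks.

```bash
cat > h.py <<'E'
from cell import bot, viewer
import cv2,numpy as np
def ray(n,p,z):
    c=viewer.calibration(n);R,t=c["R"],c["t"]
    d=R.T@np.linalg.solve(c["camera_matrix"],[p[0],p[1],1.]);o=-R.T@t
    return o+d*(z-o[2])/d[2]
def proj(n,X):
    c=viewer.calibration(n);q=c["camera_matrix"]@(c["R"]@np.array(X,float)+c["t"]);return q[:2]/q[2]
def blob(mask,x0,y0,x1,y1):
    m=np.zeros_like(mask);m[y0:y1,x0:x1]=mask[y0:y1,x0:x1]
    cs,_=cv2.findContours(m,cv2.RETR_EXTERNAL,cv2.CHAIN_APPROX_NONE)
    return max(cs,key=cv2.contourArea)
def rect(n,c,z):
    P=np.array([ray(n,p,z)[:2] for p in c[:,0,:].astype(float)],np.float32)
    r=cv2.minAreaRect(P*1000);return r
E
python3 - <<'E'
from h import *
for n,bs in(("top",dict(pack=(165,198,196,242),cover=(305,185,345,245),unit=(218,145,270,220))),("side",dict(pack=(196,128,242,158),cover=(190,255,268,298)))):
    im=cv2.imread(f"pics/{n}0.png");g=cv2.cvtColor(im,cv2.COLOR_BGR2HSV)
    white=((g[...,1]<60)&(g[...,2]>130)).astype(np.uint8)*255
    black=(g[...,2]<60).astype(np.uint8)*255
    for k,b in bs.items():
        c=blob(black if k=="pack" else white,*b)
        for z in dict(pack=(0,.024),cover=(0,.006),unit=(.058,))[k]: print(n,k,z,rect(n,c,z),cv2.contourArea(c))
im=cv2.imread("pics/top0.png")
f=lambda x,y,w,h,s:cv2.resize(im[y:y+h,x:x+w],None,fx=s,fy=s,interpolation=cv2.INTER_CUBIC)
cv2.imwrite("pics/c1.png",np.hstack([f(160,195,40,75,5),f(218,148,50,75,5),f(302,185,44,75,5)]))
E
```

```text
top pack 0 ((476.2139892578125, 263.6604919433594), (107.33212280273438, 62.02019119262695), 6.349993705749512) 403.5
top pack 0.024 ((474.33660888671875, 258.94415283203125), (105.39671325683594, 60.901851654052734), 6.34997034072876) 403.5
top cover 0 ((501.60809326171875, -255.27694702148438), (90.33473205566406, 168.476318359375), 80.60234832763672) 1059.5
top cover 0.006 ((501.0242919921875, -254.11663818359375), (89.92750549316406, 167.7169189453125), 80.60236358642578) 1059.5
top unit 0.058 ((610.9517822265625, 33.3317985534668), (216.99002075195312, 122.74044036865234), 4.797097682952881) 1996.5
side pack 0 ((473.7282409667969, 275.3182067871094), (110.36627960205078, 85.24763488769531), 6.44715690612793) 383.0
side pack 0.024 ((475.2391357421875, 248.2367401123047), (107.98807525634766, 83.4105453491211), 6.447234630584717) 383.0
side cover 0 ((498.8972473144531, -250.46182250976562), (87.93714904785156, 164.9514617919922), 80.78460693359375) 1676.0
side cover 0.006 ((499.139404296875, -254.3997039794922), (87.46339416503906, 164.06288146972656), 80.78462219238281) 1676.0
```

View pics/c1.png

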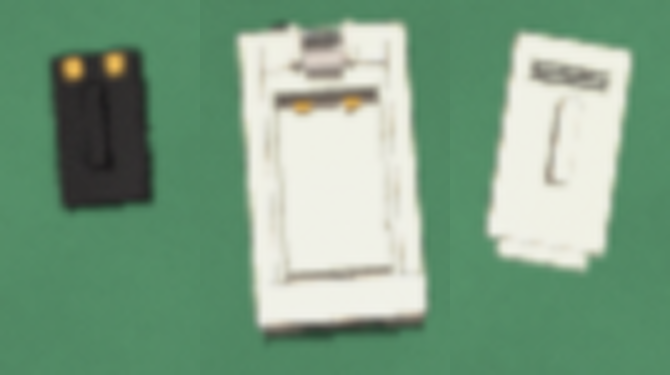

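The crop (5x) shows the pack's terminals and the cover's lines at their upper ends, so all three things have their +x up and are only slightly yawed. The white unit's bay, catch and brow are visible. Next come finer edges for the unit, taken as half crossings.

```bash
cat >> h.py <<'E'
def edge(n,im,P,d,L=.02,N=161):
    """half-crossing of saturation along world line P+s*d, s in +-L (outside -> green high sat)"""
    s=np.linspace(-L,L,N);q=np.array([proj(n,np.array(P)+k*np.array(d)) for k in s],np.float32)
    g=cv2.cvtColor(im,cv2.COLOR_BGR2HSV)[...,1].astype(np.float32)
    v=cv2.remap(g,q[:,:1],q[:,1:],cv2.INTER_LINEAR).ravel()
    h=(v[:10].mean()+v[-10:].mean())/2
    i=np.nonzero((v[:-1]-h)*(v[1:]-h)<=0)[0]
    return s[i[0]]*1000 if len(i) else np.nan, s[i[-1]]*1000 if len(i) else np.nan, abs(v[0]-v[-1])
def frame(x,y,deg):
    a=np.deg2rad(deg);ex=np.array([np.cos(a),np.sin(a),0]);ey=np.array([-ex[1],ex[0],0])
    return lambda u,v,z:np.array([x,y,0])+ex*u/1000+ey*v/1000+np.array([0,0,z/1000]),ex,ey
E
python3 - <<'E'
from h import *
T=cv2.imread("pics/top0.png");S=cv2.imread("pics/side0.png")
F,ex,ey=frame(.611,.0333,4.8)
r=lambda *a:np.round(edge(*a),1)
print("top left");[print(u,r("top",T,F(u,58.5,58),ey)) for u in(-60,-30,0,30,60,85)]
print("top right");[print(u,r("top",T,F(u,-58.5,58),-ey)) for u in(-60,-30,0,30,60,85)]
print("top rear");[print(v,r("top",T,F(105,v,58),ex)) for v in(-50,-38,38,50)]
print("top front z67");[print(v,r("top",T,F(-105,v,67),-ex)) for v in(-50,-25,0,25,50)]
print("side far");[print(u,r("side",S,F(u,58.5,58),ey)) for u in(-60,-30,0,30,60)]
print("side near z0");[print(u,r("side",S,F(u,-58.5,0),-ey)) for u in(-60,-30,0,30,60,85)]
print("side front z67");[print(v,r("side",S,F(-105,v,67),-ex)) for v in(-50,-25,0,25,50)]
print("side rear 58");[print(v,r("side",S,F(105,v,58),ex)) for v in(-50,-38,38,50)]
F,ex,ey=frame(.506,-.2553,-9.4)
for n,I in(("top",T),("side",S)):
  print("cover",n)
  print("L",[r(n,I,F(u,42,3),ey) for u in(-50,0,50)]);print("R",[r(n,I,F(u,-42,3),-ey) for u in(-50,0,50)])
  print("rear",[r(n,I,F(75,v,3),ex) for v in(-30,0,30)]);print("lip",[r(n,I,F(-87,v,2),-ex) for v in(-20,0,20)])
E
```

```text
top left
-60 [ 2.7  2.7 90.6]
-30 [ 2.5  2.5 86.2]
0 [ 2.7  2.7 86.2]
30 [ 3.2  3.2 84.6]
60 [ 2.5  2.5 87.3]
85 [ 3.2  3.2 91.4]
top right
-60 [ 2.2  2.2 84. ]
-30 [ 2.   2.  92.3]
0 [ 2.7  2.7 91.8]
30 [ 2.5  2.5 83.2]Traceback (most recent call last):
  File "<stdin>", line 6, in <module>
  File "<stdin>", line 4, in <lambda>
  File "h.py", line 18, in edge
    s=np.linspace(-L,L,N);q=np.array([proj(n,np.array(P)+k*np.array(d)) for k in s],np.float32)
                                      ~~~~^^^^^^^^^^^^^^^^^^^^^^^^^^^^^
  File "h.py", line 8, in proj
    c=viewer.calibration(n);q=c["camera_matrix"]@(c["R"]@np.array(X,float)+c["t"]);return q[:2]/q[2]
ValueError: time passes only in moves, steps and waits
```

```bash
sed -i 's/viewer.calibration(n)/cal(n)/; 2a import functools\n@functools.lru_cache(None)\ndef cal(n): return viewer.calibration(n)' h.py; sed -i 's/HSV)\[...,1\].astype/LAB)[...,1].astype/' h.py
python3 - <<'E'
from h import *
T=cv2.imread("pics/top0.png");S=cv2.imread("pics/side0.png")
F,ex,ey=frame(.611,.0333,4.8)
r=lambda *a:np.round(edge(*a),1).tolist()
def sh(t,l): print(t,*l)
sh("top left",[r("top",T,F(u,58.5,58),ey) for u in(-60,-30,0,30,60,85)])
sh("top right",[r("top",T,F(u,-58.5,58),-ey) for u in(-60,-30,0,30,60,85)])
sh("top rear",[r("top",T,F(105,v,58),ex) for v in(-50,-38,38,50)])
sh("top front z67",[r("top",T,F(-105,v,67),-ex) for v in(-50,-25,0,25,50)])
sh("side far",[r("side",S,F(u,58.5,58),ey) for u in(-60,-30,0,30,60)])
sh("side near z0",[r("side",S,F(u,-58.5,0),-ey) for u in(-60,-30,0,30,60,85)])
sh("side front z67",[r("side",S,F(-105,v,67),-ex) for v in(-50,-25,0,25,50)])
sh("side rear 58",[r("side",S,F(105,v,58),ex) for v in(-50,-38,38,50)])
F,ex,ey=frame(.506,-.2553,-9.4)
for n,I in(("top",T),("side",S)):
  print("cover",n)
  sh("L",[r(n,I,F(u,42,3),ey) for u in(-50,0,50)]);sh("R",[r(n,I,F(u,-42,3),-ey) for u in(-50,0,50)])
  sh("rear",[r(n,I,F(75,v,3),ex) for v in(-30,0,30)]);sh("lip",[r(n,I,F(-87,v,2),-ex) for v in(-20,0,20)])
F,ex,ey=frame(.475,.2605,6.35)
for n,I in(("top",T),("side",S)):
  print("pack",n)
  sh("L24",[r(n,I,F(u,32,24),ey) for u in(-40,0,40)]);sh("R24",[r(n,I,F(u,-32,24),-ey) for u in(-40,0,40)]);sh("R0",[r(n,I,F(u,-32,0),-ey) for u in(-40,0,40)])
  sh("rear24",[r(n,I,F(55,v,24),ex) for v in(-20,0,20)]);sh("front0",[r(n,I,F(-55,v,0),-ex) for v in(-20,0,20)])
E
```

```text
top left [2.0, 2.0, 25.0] [1.0, 1.0, 25.0] [1.5, 1.5, 24.7] [1.5, 1.5, 23.0] [2.0, 2.0, 24.0] [1.8, 1.8, 24.6]
top right [1.5, 1.5, 24.6] [1.0, 1.0, 25.0] [1.5, 1.5, 24.9] [1.8, 1.8, 24.1] [1.0, 1.0, 24.1] [1.5, 1.5, 24.6]
top rear [-1.0, -1.0, 22.6] [-1.3, -1.3, 22.9] [-0.3, -0.3, 23.7] [-1.3, -1.3, 24.1]
top front z67 [10.5, 10.5, 25.0] [10.8, 10.8, 25.0] [10.0, 10.0, 24.2] [10.8, 10.8, 24.2] [10.5, 10.5, 24.5]
side far [0.0, 0.0, 21.6] [-0.8, -0.8, 20.1] [0.3, 0.3, 20.8] [0.0, 0.0, 20.6] [-1.0, -1.0, 20.1]
side near z0 [-0.3, -0.3, 16.4] [-0.5, -0.5, 17.3] [-0.5, -0.5, 20.7] [0.0, 0.0, 17.0] [-0.3, -0.3, 18.2] [-0.5, -0.5, 20.1]
side front z67 [5.8, 5.8, 20.0] [7.8, 7.8, 20.2] [5.5, 5.5, 20.5] [5.5, 5.5, 20.7] [4.8, 4.8, 21.7]
side rear 58 [-3.8, -3.8, 21.2] [-4.0, -4.0, 19.9] [-1.8, -1.8, 20.0] [-4.2, -4.2, 21.4]
cover top
L [1.8, 2.0, 26.0] [1.8, 1.8, 26.0] [1.3, 1.3, 26.2]
R [1.5, 1.5, 24.3] [1.5, 1.5, 25.0] [1.5, 1.5, 25.3]
rear [3.2, 3.2, 24.9] [3.0, 3.0, 24.9] [3.5, 3.5, 24.7]
lip [0.3, 0.3, 25.0] [0.0, 0.0, 25.0] [0.8, 0.8, 25.5]
cover side
L [2.0, 2.0, 21.0] [2.0, 2.0, 20.5] [2.0, 2.0, 19.5]
R [0.8, 0.8, 19.9] [1.3, 1.3, 20.4] [0.8, 0.8, 20.4]
rear [-0.5, -0.5, 21.5] [-1.0, -1.0, 19.2] [-0.3, -0.3, 19.0]
lip [2.7, 2.7, 21.2] [2.2, 2.2, 20.3] [2.2, 2.2, 21.5]
pack top
L24 [-1.0, -1.0, 29.0] [-1.0, -1.0, 29.0] [-1.5, -1.5, 32.0]
R24 [0.8, 0.8, 27.3] [0.8, 0.8, 28.2] [-0.5, -0.5, 32.7]
R0 [-3.2, -3.2, 28.0] [-2.7, -2.7, 27.8] [-4.5, -4.5, 30.1]
rear24 [0.0, 0.0, 28.8] [-1.3, -1.3, 28.1] [-0.3, -0.3, 29.1]
front0 [-2.0, -2.0, 27.8] [-1.5, -1.5, 28.2] [-2.5, -2.5, 28.0]
pack side
L24 [-1.5, -1.5, 18.9] [-0.8, -0.8, 19.5] [-2.2, -2.2, 27.1]
R24 [-15.0, 19.8, 0.4] [-14.5, 18.8, 2.7] [-12.5, -12.5, 6.4]
R0 [-1.8, -1.8, 17.6] [-3.8, -3.8, 18.9] [-3.0, -3.0, 19.5]
rear24 [-1.8, -1.8, 20.2] [-2.0, -2.0, 17.8] [-2.7, -2.7, 20.9]
front0 [0.8, 0.8, 18.5] [-0.3, -0.3, 17.6] [0.8, 0.8, 18.9]
```

```bash
cat >> h.py <<'E'
from scipy.spatial.transform import Rotation as Ro
def to(p,deg,tilt=0):
    """delta from present pose to p with tool x along -x of a frame yawed deg, frame tilted rear-up by tilt"""
    o=bot.get_obs();w,x,y,z=o["tcp_rot"];R=Ro.from_quat([x,y,z,w])
    a=np.deg2rad(deg);D=np.array([[-np.cos(a),-np.sin(a),0],[-np.sin(a),np.cos(a),0],[0,0,-1.]])
    D=np.column_stack([D[0],D[1],D[2]]);D=np.array([[-np.cos(a),-np.sin(a),0],[-np.sin(a),np.cos(a),0],[0,0,-1.]])
    T=Ro.from_euler('z',a)*Ro.from_euler('y',-tilt)*Ro.from_euler('z',-a)*Ro.from_matrix(D)
    rv=(R.inv()*T).as_rotvec();d=np.array(p)-o["tool_pos"]
    print("t",round(o["time_s"],2),"pos",np.round(o["tool_pos"],4),"move now axes",np.round(R.inv().apply(d),4),"target axes",np.round(T.inv().apply(d),4),"rotvec",np.round(rv,3),"open",round(o["opening"],4),"F",np.round(o["wrist_force"],1))
E
sed -i '/D=np.column_stack/d; /^    a=np.deg2rad(deg);D=/d' h.py
sed -i 's|^    T=Ro.from_euler|    a=np.deg2rad(deg);D=np.array([[-np.cos(a),-np.sin(a),0],[-np.sin(a),np.cos(a),0],[0,0,-1.]])\n    T=Ro.from_euler|' h.py
python3 -c "
from h import *
to((.475,.2615,.12),6.35)"
```

```text
t 0.1 pos [0.2126 0.6399 0.2411] move now axes [-0.3683 -0.2761  0.1216] target axes [-0.2189 -0.4051  0.1211] rotvec [-0.002 -0.001 -0.432] open 0.0855 F [ 0.4 -0.3 -0. ]
```

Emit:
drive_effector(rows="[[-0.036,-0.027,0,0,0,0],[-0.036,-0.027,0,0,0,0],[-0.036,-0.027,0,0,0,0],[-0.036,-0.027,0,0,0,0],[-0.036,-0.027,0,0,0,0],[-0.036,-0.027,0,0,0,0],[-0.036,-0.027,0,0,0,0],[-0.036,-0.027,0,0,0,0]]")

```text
refused: rows: the value is not of type 'string' (schema: type "string"). Nothing was moved.
```

I used the wrong layout. The manual says rows parted by a bar, with the numbers parted by commas; once more.

Emit:
drive_effector(rows="-0.036,-0.027,0,0,0,0 | -0.036,-0.027,0,0,0,0 | -0.036,-0.027,0,0,0,0 | -0.036,-0.027,0,0,0,0 | -0.036,-0.027,0,0,0,0 | -0.036,-0.027,0,0,0,0 | -0.036,-0.027,0,0,0,0 | -0.036,-0.027,0,0,0,0")

```text
time_s: 0.9
tool_pos: [0.4185, 0.3429, 0.2418]
tcp_rot: [-0.0, 0.16, 0.987, -0.0]
wrist_force: [0.2, 0.3, -0.1]
opening: 0.0852
gripper_force: 0.0
```

Emit:
drive_effector(rows="-0.04,-0.03,0,0,0,0 | -0.04,-0.03,0,0,0,0 | 0,0,0.04,0,0,-0.144 | 0,0,0.04,0,0,-0.144 | 0,0,0.04,0,0,-0.144 | 0,0,0,0,0,0", jaw=0.05)

```text
time_s: 1.5
tool_pos: [0.4699, 0.2597, 0.1157]
tcp_rot: [-0.006, -0.055, 0.998, -0.003]
wrist_force: [-0.8, -0.2, -0.8]
opening: 0.0495
gripper_force: 0.0
```

```bash
python3 -c "
from h import *
to((.475,.2615,.037),6.35)"
```

```text
t 1.5 pos [0.4699 0.2597 0.1157] move now axes [-0.0063  0.0016  0.0786] target axes [-0.0053  0.0012  0.0787] rotvec [-0.005 -0.013  0.   ] open 0.0495 F [-0.8 -0.2 -0.8]
```

Emit:
drive_effector(rows="0,0,0.02,0,0,0 | 0,0,0.02,0,0,0 | 0,0,0,0,0,0 | 0,0,0,0,0,0")

```text
time_s: 1.9
tool_pos: [0.4756, 0.2631, 0.0837]
tcp_rot: [0.0, -0.055, 0.998, 0.0]
wrist_force: [0.2, 1.1, -0.4]
opening: 0.0501
gripper_force: 0.0
```

```bash
python3 -c "
from h import *
to((.475,.2615,.037),6.35)
cv2.imwrite('pics/s1.png',cv2.resize(viewer.snapshot('side')[100:200,160:310],None,fx=4,fy=4))
"
```

```text
t 1.9 pos [0.4756 0.2631 0.0837] move now axes [ 0.0008 -0.0015  0.0467] target axes [ 0.0008 -0.0015  0.0467] rotvec [ 0.     0.001 -0.001] open 0.0501 F [ 0.2  1.1 -0.4]
```

View pics/s1.png

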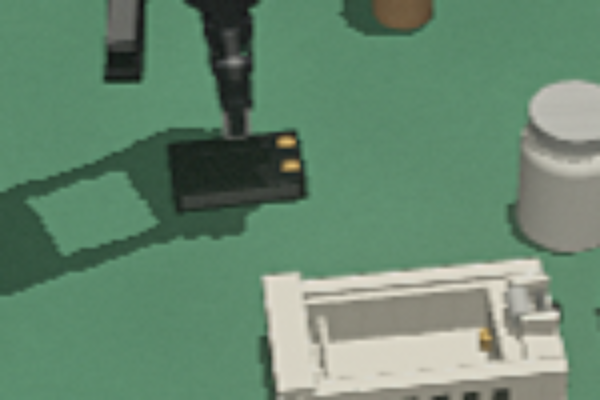

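The gripper is over the middle of the pack with its fingers straddling the rib, so I'll descend and close.

Emit:
drive_effector(rows="0,-0.001,0.02,0,0,0 | 0,-0.001,0.02,0,0,0 | 0,0,0.006,0,0,0 | 0,0,0,0,0,0 | 0,0,0,0,0,0")

```text
time_s: 2.45
tool_pos: [0.4762, 0.2612, 0.0377]
tcp_rot: [0.001, -0.055, 0.998, 0.0]
wrist_force: [0.5, -0.6, 0.7]
opening: 0.05
gripper_force: 0.0
```

Emit:
drive_effector(rows="0,0,0,0,0,0 | 0,0,0,0,0,0 | 0,0,0,0,0,0 | 0,0,0,0,0,0 | 0,0,0,0,0,0 | 0,0,0,0,0,0", jaw=0)

```text
time_s: 3.05
tool_pos: [0.4763, 0.2615, 0.0377]
tcp_rot: [0.001, -0.055, 0.998, 0.001]
wrist_force: [-1.7, 1.4, 6.8]
opening: 0.0124
gripper_force: 61.6
```

Emit:
drive_effector(rows="0,0,-0.01,0,0,0 | 0,0,-0.03,0,0,0 | 0,0,-0.04,0,0,0 | 0,0,-0.04,0,0,0 | 0,0,0,0,0,0 | 0,0,0,0,0,0")

```text
time_s: 3.65
tool_pos: [0.4752, 0.2604, 0.1567]
tcp_rot: [0.0, -0.056, 0.998, 0.0]
wrist_force: [-0.2, -0.5, -6.2]
opening: 0.0125
gripper_force: 60.2
```

```bash
python3 -c "
from h import *
to((.6085,.033,.15),4.8)
S=viewer.snapshot('side');cv2.imwrite('pics/s2.png',S)
"
```

```text
t 3.65 pos [0.4752 0.2604 0.1567] move now axes [-0.1072 -0.2408  0.0068] target axes [-0.1138 -0.2378  0.0067] rotvec [0.    0.001 0.027] open 0.0125 F [-0.2 -0.5 -6.2]
```

Emit:
drive_effector(rows="-0.0134,-0.03,0,0,0,0 | -0.0134,-0.03,0,0,0,0 | -0.0134,-0.03,0,0,0,0 | -0.0134,-0.03,0,0,0,0 | -0.0134,-0.03,0,0,0,0 | -0.0134,-0.03,0,0,0,0 | -0.0134,-0.03,0,0,0,0 | -0.0134,-0.03,0,0,0,0.027")

```text
time_s: 4.5
tool_pos: [0.6062, 0.0326, 0.1523]
tcp_rot: [-0.004, -0.042, 0.999, 0.0]
wrist_force: [-0.0, -0.6, -5.9]
opening: 0.0128
gripper_force: 60.2
```

Emit:
drive_effector(rows="0,0,0.01,0,0,0 | 0,0,0,0,0,0 | 0,0,0,0,0,0 | 0,0,0,0,0,0")

```text
time_s: 4.9
tool_pos: [0.6072, 0.0348, 0.1451]
tcp_rot: [-0.001, -0.043, 0.999, 0.0]
wrist_force: [-0.1, -0.3, -3.9]
opening: 0.0124
gripper_force: 60.4
```

```bash
python3 -c "
from h import *
to((.6085,.033,.046),4.8)
a=viewer.snapshot('side')[120:220,210:320];b=viewer.snapshot('top')[130:230,200:310]
cv2.imwrite('pics/s3.png',cv2.resize(np.vstack([a,b]),None,fx=3,fy=3,interpolation=2))
"
```

```text
t 4.9 pos [0.6072 0.0348 0.1451] move now axes [-0.0014 -0.002   0.0991] target axes [-0.0012 -0.0019  0.0991] rotvec [ 0.    -0.003  0.002] open 0.0124 F [-0.1 -0.3 -3.9]
```

View pics/s3.png

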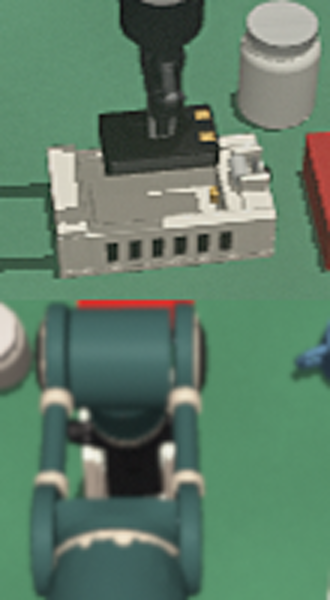

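The pack hangs level over the bay in the side view. I'll check its lower near corners against the expected position.

```bash
python3 -c "
from h import *
z=.1074
a,b=ray('side',(244.8,177.3),z),ray('side',(282.3,173.3),z);print(a,b,np.linalg.norm(a-b))
F,ex,ey=frame(.6072-.001,.0348,4.8)
print(F(-55,-32,107),F(55,-32,107)); print([proj('side',F(u,-32,107.4)) for u in(-55,55)])
"
```

```text
[0.55440602 0.00193272 0.1074    ] [0.66110497 0.01218973 0.1074    ] 0.10719081732761572
[ 0.55407058 -0.00169005  0.107     ] [0.6636848  0.00751451 0.107     ]
[array([244.72235856, 178.22588834]), array([283.34844137, 174.43782725])]
```

Emit:
drive_effector(rows="-0.001,-0.002,0.02,0,0,0 | 0,0,0.02,0,0,0 | 0,0,0,0,0,0 | 0,0,0,0,0,0")

```text
time_s: 5.4
tool_pos: [0.6092, 0.0326, 0.1063]
tcp_rot: [-0.0, -0.042, 0.999, 0.0]
wrist_force: [0.1, 0.7, -4.0]
opening: 0.0121
gripper_force: 60.3
```

```bash
python3 -c "
from h import *
to((.6085,.033,.046),4.8)"
```

```text
t 5.4 pos [0.6092 0.0326 0.1063] move now axes [0.0006 0.0005 0.0603] target axes [0.0006 0.0005 0.0603] rotvec [ 0.    -0.001  0.001] open 0.0121 F [ 0.1  0.7 -4. ]
```

Emit:
drive_effector(rows="0,0,0.015,0,0,0 | 0,0,0.015,0,0,0 | 0,0,0.015,0,0,0 | 0,0,0,0,0,0")

```text
time_s: 5.8
tool_pos: [0.6066, 0.032, 0.0575]
tcp_rot: [-0.003, -0.042, 0.999, 0.0]
wrist_force: [-1.2, -0.5, -5.7]
opening: 0.0123
gripper_force: 60.2
```

Emit:
drive_effector(rows="0,0,0.008,0,0,0 | 0,0,0.005,0,0,0 | 0,0,0.002,0,0,0 | 0,0,0,0,0,0 | 0,0,0,0,0,0")

```text
time_s: 6.3
tool_pos: [0.61, 0.0321, 0.0467]
tcp_rot: [0.0, -0.042, 0.999, -0.0]
wrist_force: [0.3, -0.1, -4.0]
opening: 0.0124
gripper_force: 60.4
```

Emit:
drive_effector(rows="0,0,0.0015,0,0,0 | 0,0,0,0,0,0 | 0,0,0,0,0,0")

```text
time_s: 6.6
tool_pos: [0.6103, 0.0321, 0.0457]
tcp_rot: [0.001, -0.042, 0.999, -0.0]
wrist_force: [-1.0, -0.1, 0.9]
opening: 0.0122
gripper_force: 61.0
```

Emit:
drive_effector(rows="0,0,0,0,0,0")

```text
time_s: 6.7
tool_pos: [0.6102, 0.0321, 0.0457]
tcp_rot: [0.001, -0.042, 0.999, -0.0]
wrist_force: [-1.6, 0.1, 2.3]
opening: 0.0124
gripper_force: 61.2
```

Emit:
drive_effector(rows="0,0,0,0,0,0 | 0,0,0,0,0,0 | 0,0,0,0,0,0 | 0,0,-0.02,0,0,0 | 0,0,-0.04,0,0,0 | 0,0,-0.04,0,0,0 | 0,0,-0.02,0,0,0 | 0,0,0,0,0,0", jaw=0.032)

```text
time_s: 7.5
tool_pos: [0.6129, 0.0322, 0.1697]
tcp_rot: [0.004, -0.042, 0.999, -0.0]
wrist_force: [-0.8, 0.1, 0.5]
opening: 0.0319
gripper_force: 0.0
```

```bash
python3 -c "
from h import *
to((.506,-.255,.15),-9.4)"
```

```text
t 7.5 pos [0.6129 0.0322 0.1697] move now axes [ 0.1308 -0.2771  0.0187] target axes [ 0.0585 -0.3008  0.0197] rotvec [0.    0.009 0.248] open 0.0319 F [-0.8  0.1  0.5]
```

Emit:
drive_effector(rows="0.016,-0.0345,0,0,0,0 | 0.016,-0.0345,0,0,0,0 | 0.016,-0.0345,0,0,0,0 | 0.016,-0.0345,0,0,0,0 | 0.016,-0.0345,0,0,0,0 | 0.016,-0.0345,0,0,0,0 | 0.016,-0.0345,0,0,0,0 | 0.016,-0.0345,0,0,0,0", jaw=0.045)

```text
time_s: 8.3
tool_pos: [0.5036, -0.2546, 0.1629]
tcp_rot: [-0.001, -0.042, 0.999, 0.001]
wrist_force: [0.9, -0.6, 0.2]
opening: 0.0451
gripper_force: 0.0
```

Emit:
drive_effector(rows="0,0,0.02,0,0,0.124 | 0,0,0.02,0,0,0.124 | 0,0,0.02,0,0,0 | 0,0,0,0,0,0 | 0,0,0,0,0,0")

```text
time_s: 8.8
tool_pos: [0.5043, -0.2531, 0.1034]
tcp_rot: [-0.001, 0.082, 0.997, 0.001]
wrist_force: [-1.0, -0.2, -0.1]
opening: 0.0452
gripper_force: 0.0
```

```bash
python3 -c "
from h import *
to((.506,-.255,.0195),-9.4)
T=viewer.snapshot('top');S=viewer.snapshot('side')
a=S[130:210,200:320];b=S[220:300,180:300]
cv2.imwrite('pics/s4.png',cv2.resize(np.hstack([a,b]),None,fx=3.3,fy=3.3,interpolation=2))"
```

```text
t 8.8 pos [ 0.5043 -0.2531  0.1034] move now axes [-0.0022 -0.0016  0.0839] target axes [-0.002  -0.0016  0.0839] rotvec [ 0.001 -0.003  0.001] open 0.0452 F [-1.  -0.2 -0.1]
```

View pics/s4.png

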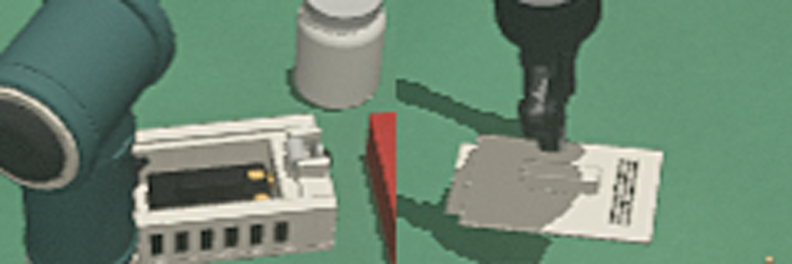

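The pack lies flat in the bay and the gripper is above the cover's rib. I'll descend in stages and close.

Emit:
drive_effector(rows="-0.001,-0.001,0.03,0,0,0 | 0,0,0.03,0,0,0 | 0,0,0.015,0,0,0 | 0,0,0,0,0,0 | 0,0,0,0,0,0")

```text
time_s: 9.4
tool_pos: [0.5068, -0.2551, 0.0307]
tcp_rot: [0.0, 0.082, 0.997, -0.0]
wrist_force: [0.4, 0.3, 0.2]
opening: 0.0451
gripper_force: 0.0
```

```bash
python3 -c "
from h import *
to((.506,-.255,.0195),-9.4)"
```

```text
t 9.4 pos [ 0.5068 -0.2551  0.0307] move now axes [ 0.0008 -0.      0.0112] target axes [ 0.0008 -0.      0.0112] rotvec [-0.     0.001  0.   ] open 0.0451 F [0.4 0.3 0.2]
```

Emit:
drive_effector(rows="0,0,0.006,0,0,0 | 0,0,0.005,0,0,0 | 0,0,0,0,0,0 | 0,0,0,0,0,0")

```text
time_s: 9.8
tool_pos: [0.5061, -0.2549, 0.019]
tcp_rot: [0.0, 0.082, 0.997, -0.0]
wrist_force: [0.1, -1.4, -0.4]
opening: 0.0452
gripper_force: 0.0
```

Emit:
drive_effector(rows="0,0,0,0,0,0 | 0,0,0,0,0,0 | 0,0,0,0,0,0 | 0,0,0,0,0,0 | 0,0,0,0,0,0 | 0,0,0,0,0,0", jaw=0)

```text
time_s: 10.4
tool_pos: [0.5065, -0.2551, 0.0192]
tcp_rot: [0.0, 0.082, 0.997, -0.0]
wrist_force: [-0.2, -0.1, 3.5]
opening: 0.0125
gripper_force: 61.5
```

```bash
cat >> h.py <<'E'
UX,UY,UD=.6075,.0330,4.8
def tcp(s,z,th,g=(.5,0,19.2),y=0):
    """TCP so that the lip tip is at unit x -77+s, height z (mm) with tilt th"""
    R=Ro.from_euler('y',-th);P=np.array([-77+s,y,z])+R.apply(np.array(g)-[-87,0,1.5])
    F,_,_=frame(UX,UY,UD);return F(*P)
E
```

Emit:
drive_effector(rows="0,0,-0.01,0,0,0 | 0,0,-0.03,0,0,0 | 0,0,-0.04,0,0,0 | 0,0,-0.04,0,0,0 | 0,0,-0.04,0,0,0 | 0,0,0,0,0,-0.124 | 0,0,0,0,0,-0.124 | 0,0,0,0,0,0")

```text
time_s: 11.2
tool_pos: [0.5058, -0.2547, 0.1793]
tcp_rot: [0.0, -0.042, 0.999, -0.0]
wrist_force: [-0.4, 0.4, -1.6]
opening: 0.0128
gripper_force: 61.0
```

```bash
python3 -c "
from h import *
p=tcp(12,100,.25);print(p);to(p,UD,.25)"
```

```text
[0.62284677 0.0342887  0.1387976 ]
t 11.2 pos [ 0.5058 -0.2547  0.1793] move now axes [-0.141   0.2781  0.0405] target axes [-0.1264  0.2782  0.0741] rotvec [-0.    -0.25   0.001] open 0.0128 F [-0.4  0.4 -1.6]
```

Emit:
drive_effector(rows="-0.0176,0.0348,0,0,0,0 | -0.0176,0.0348,0,0,0,0 | -0.0176,0.0348,0,0,0,0 | -0.0176,0.0348,0,0,0,0 | -0.0176,0.0348,0,0,0,0 | -0.0176,0.0348,0,0,0,0 | -0.0176,0.0348,0,0,0,0 | -0.0176,0.0348,0,0,0,0")

```text
time_s: 12.0
tool_pos: [0.6227, 0.036, 0.178]
tcp_rot: [-0.001, -0.04, 0.999, -0.0]
wrist_force: [1.1, -1.2, 0.0]
opening: 0.0126
gripper_force: 61.0
```

Emit:
drive_effector(rows="0,0,0,0,-0.125,0 | 0,0,0,0,-0.125,0 | 0,0,0.02,0,0,0 | 0,0,0,0,0,0 | 0,0,0,0,0,0 | 0,0,0,0,0,0")

```text
time_s: 12.6
tool_pos: [0.6289, 0.0347, 0.1604]
tcp_rot: [0.125, -0.041, 0.991, 0.005]
wrist_force: [-0.6, -0.2, -1.2]
opening: 0.0126
gripper_force: 61.0
```

```bash
python3 -c "
from h import *
p=tcp(12,100,.25);to(p,UD,.25)
S=viewer.snapshot('side');cv2.imwrite('pics/s5.png',cv2.resize(S[90:220,190:330],None,fx=4,fy=4,interpolation=2))"
```

```text
t 12.6 pos [0.6289 0.0347 0.1604] move now axes [0.0112 0.0001 0.0194] target axes [0.0112 0.0001 0.0194] rotvec [-0.     0.001 -0.001] open 0.0126 F [-0.6 -0.2 -1.2]
```

View pics/s5.png

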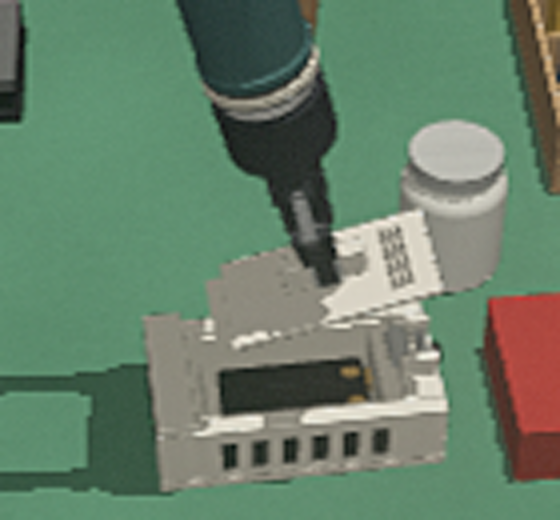

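The cover is held tilted, rear up, above the unit. I'll compare its near corners with the prediction, and refine the unit's brow rear edge relative to it.

```bash
cat >> h.py <<'E'
def coverpts(g=(.5,0,19.2)):
    o=bot.get_obs();w,x,y,z=o["tcp_rot"];R=Ro.from_quat([x,y,z,w])
    C=R*Ro.from_euler('x',np.pi)*Ro.from_euler('z',np.pi)  # cover axes: x=-tool x, y=tool y, z=-tool z
    return lambda *p:o["tool_pos"]+C.apply((np.array(p)-g)/1000)
E
python3 -c "
from h import *
f=coverpts();print('axes',f(100,0,19.2)-f(0,0,19.2))
for p in((75,-42,0),(75,-42,6),(75,42,6),(-75,-42,0),(-87,-32,0),(-75,42,6)): print(p,proj('side',f(*p)),4*(proj('side',f(*p))-[190,90]))
F,_,_=frame(UX,UY,UD)
for p in((-105,-58.5,0),(-105,58.5,67),(105,58.5,58),(105,-58.5,58),(-77,-50,67),(-77,-44,57)): print('unit',p,4*(proj('side',F(*p))-[190,90]))
"
```

```text
axes [0.09651564 0.00805644 0.02489627]
(75, -42, 0) [300.86893037 162.33329657] [443.47572146 289.33318629]
(75, -42, 6) [300.45934986 160.85395898] [441.83739943 283.41583592]
(75, 42, 6) [294.81110881 140.61645313] [419.24443525 202.46581252]
(-75, -42, 0) [248.50575666 176.98070103] [234.02302662 347.92280412]
(-87, -32, 0) [243.95208771 175.59205104] [215.80835084 342.36820417]
(-75, 42, 6) [244.44363345 154.94038199] [217.7745338  259.76152795]
unit (-105, -58.5, 0) [159.99120136 489.75062819]
unit (-105, 58.5, 67) [141.15965373 312.65957745]
unit (105, 58.5, 58) [418.00671694 294.60147212]
unit (105, -58.5, 58) [447.99362507 407.14160371]
unit (-77, -50, 67) [194.13984375 415.41193563]
unit (-77, -44, 57) [193.66164642 418.70875011]
```

Emit:
drive_effector(rows="0.011,0,0.019,0,0,0 | 0,0,0,0,0,0 | 0,0,0,0,0,0")

```text
time_s: 12.95
tool_pos: [0.622, 0.0342, 0.1384]
tcp_rot: [0.124, -0.042, 0.991, 0.005]
wrist_force: [-0.4, -0.7, -0.1]
opening: 0.0126
gripper_force: 61.0
```

```bash
python3 -c "
from h import *
to(tcp(12,60,.25),UD,.25);to(tcp(12,53.5,.25),UD,.25)"
```

```text
t 12.95 pos [0.622  0.0342 0.1384] move now axes [0.009  0.     0.0385] target axes [0.009  0.     0.0385] rotvec [ 0.    -0.001 -0.   ] open 0.0126 F [-0.4 -0.7 -0.1]
t 12.95 pos [0.622  0.0342 0.1384] move now axes [0.0106 0.     0.0448] target axes [0.0106 0.     0.0448] rotvec [ 0.    -0.001 -0.   ] open 0.0126 F [-0.4 -0.7 -0.1]
```

Emit:
drive_effector(rows="0.0045,0,0.019,0,0,0 | 0.0045,0,0.019,0,0,0 | 0,0,0,0,0,0 | 0.0008,0,0.003,0,0,0 | 0.0008,0,0.003,0,0,0 | 0,0,0,0,0,0 | 0,0,0,0,0,0")

```text
time_s: 13.65
tool_pos: [0.6232, 0.0344, 0.0939]
tcp_rot: [0.125, -0.042, 0.991, 0.005]
wrist_force: [-0.2, -0.2, -0.7]
opening: 0.0128
gripper_force: 61.0
```

```bash
python3 -c "
from h import *
to(tcp(12,53.5,.25),UD,.25);to(tcp(-8,52.5,.25),UD,.25)
S=viewer.snapshot('side');cv2.imwrite('pics/s6.png',cv2.resize(S[110:220,200:330],None,fx=4.5,fy=4.5,interpolation=2))"
```

```text
t 13.65 pos [0.6232 0.0344 0.0939] move now axes [ 0.0007 -0.0001  0.0015] target axes [ 0.0007 -0.0001  0.0015] rotvec [-0.     0.001  0.   ] open 0.0128 F [-0.2 -0.2 -0.7]
t 13.65 pos [0.6232 0.0344 0.0939] move now axes [ 0.0203 -0.     -0.0025] target axes [ 0.0203 -0.0001 -0.0025] rotvec [-0.     0.001  0.   ] open 0.0128 F [-0.2 -0.2 -0.7]
```

View pics/s6.png

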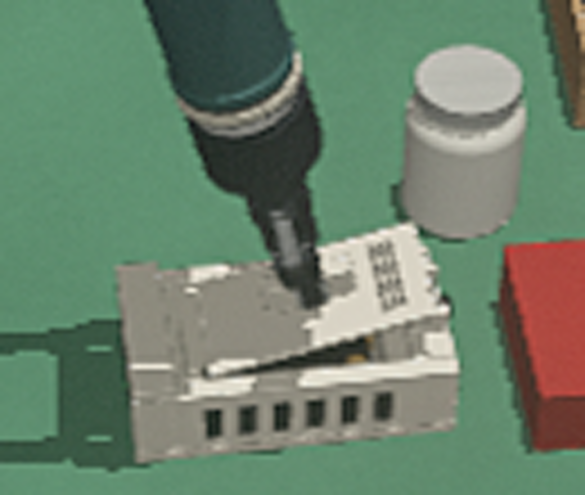

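The cover's front dips between the side walls in line with the unit, and there is no contact yet. Now I'll slide the lip forward under the brow.

Emit:
drive_effector(rows="0.0005,0,0.002,0,0,0 | 0.005,0,-0.001,0,0,0 | 0.005,0,-0.001,0,0,0 | 0.004,0,-0.001,0,0,0 | 0,0,0,0,0,0 | 0,0,0,0,0,0")

```text
time_s: 14.3
tool_pos: [0.6082, 0.0332, 0.0905]
tcp_rot: [0.125, -0.042, 0.991, 0.005]
wrist_force: [-0.2, -0.2, -1.3]
opening: 0.0126
gripper_force: 61.0
```

```bash
python3 -c "
from h import *
to(tcp(-8,52.5,.25),UD,.25)"
```

```text
t 14.3 pos [0.6082 0.0332 0.0905] move now axes [ 0.005  -0.0001 -0.0021] target axes [ 0.005  -0.0001 -0.0021] rotvec [0. 0. 0.] open 0.0126 F [-0.2 -0.2 -1.3]
```

Emit:
drive_effector(rows="0.003,0,-0.001,0,0,0 | 0,0,0,0,0,0 | 0.003,0,-0.001,0,0,0 | 0,0,0,0,0,0 | 0,0,0,0,0,0")

```text
time_s: 14.8
tool_pos: [0.602, 0.0326, 0.0909]
tcp_rot: [0.125, -0.042, 0.991, 0.005]
wrist_force: [-0.1, -0.4, -1.1]
opening: 0.0125
gripper_force: 61.0
```

```bash
python3 -c "
from h import *
to(tcp(-9,52.5,.25),UD,.25)"
```

```text
t 14.8 pos [0.602  0.0326 0.0909] move now axes [-0.     -0.0001 -0.0004] target axes [-0.     -0.0001 -0.0004] rotvec [0. 0. 0.] open 0.0125 F [-0.1 -0.4 -1.1]
```

Emit:
drive_effector(rows="0.0015,0,-0.0004,0,0,0 | 0,0,0,0,0,0 | 0,0,0,0,0,0")

```text
time_s: 15.1
tool_pos: [0.6009, 0.0325, 0.0912]
tcp_rot: [0.125, -0.042, 0.991, 0.005]
wrist_force: [1.2, -0.7, -1.4]
opening: 0.0126
gripper_force: 61.0
```

Emit:
drive_effector(rows="0.001,0,-0.0002,0,0,0 | 0,0,0,0,0,0 | 0,0,0,0,0,0")

```text
time_s: 15.4
tool_pos: [0.6007, 0.0325, 0.0915]
tcp_rot: [0.126, -0.042, 0.991, 0.005]
wrist_force: [4.7, 1.1, -1.7]
opening: 0.0126
gripper_force: 60.8
```

```bash
python3 -c "
from h import *
to(tcp(-9,52.5,.25),UD,.25)"
```

```text
t 15.4 pos [0.6007 0.0325 0.0915] move now axes [-0.0011 -0.      0.0006] target axes [-0.0011 -0.      0.0006] rotvec [-0.     0.003  0.   ] open 0.0126 F [ 4.7  1.1 -1.7]
```

```bash
python3 -c "
from h import *
for th in(.25,.2,.15): 
  p=tcp(-9.5,52.4,th);print(th,p);to(p,UD,th)"
```

```text
0.25 [0.60142218 0.03248963 0.0911976 ]
t 15.4 pos [0.6007 0.0325 0.0915] move now axes [-0.0006 -0.      0.0005] target axes [-0.0006 -0.      0.0005] rotvec [-0.     0.003  0.   ] open 0.0126 F [ 4.7  1.1 -1.7]
0.2 [0.60325432 0.03264348 0.08713074]
t 15.4 pos [0.6007 0.0325 0.0915] move now axes [-0.0014 -0.      0.0049] target axes [-0.0017 -0.      0.0048] rotvec [-0.     0.053  0.   ] open 0.0126 F [ 4.7  1.1 -1.7]
0.15 [0.60488163 0.03278013 0.08297708]
t 15.4 pos [0.6007 0.0325 0.0915] move now axes [-0.0019 -0.      0.0094] target axes [-0.0029 -0.      0.0091] rotvec [-0.     0.103  0.   ] open 0.0126 F [ 4.7  1.1 -1.7]
```

Emit:
drive_effector(rows="-0.0016,0,0.0005,0,0,0 | -0.0007,0,0.0044,0,0.05,0 | 0,0,0,0,0,0 | -0.0007,0,0.0043,0,0.05,0 | 0,0,0,0,0,0 | 0,0,0,0,0,0")

```text
time_s: 16.0
tool_pos: [0.6038, 0.0328, 0.0821]
tcp_rot: [0.075, -0.042, 0.996, 0.003]
wrist_force: [1.2, -0.4, -0.4]
opening: 0.0124
gripper_force: 61.2
```

```bash
python3 -c "
from h import *
to(tcp(-9.5,52.4,.15),UD,.15);to(tcp(-9.5,52.5,.13),UD,.13)"
```

```text
t 16.0 pos [0.6038 0.0328 0.0821] move now axes [-0.0012 -0.0001 -0.0008] target axes [-0.0012 -0.0001 -0.0008] rotvec [ 0.    -0.001  0.001] open 0.0124 F [ 1.2 -0.4 -0.4]
t 16.0 pos [0.6038 0.0328 0.0821] move now axes [-0.0015 -0.0001  0.0009] target axes [-0.0016 -0.0001  0.0009] rotvec [0.    0.019 0.001] open 0.0124 F [ 1.2 -0.4 -0.4]
```

Emit:
drive_effector(rows="-0.0005,0,0.0022,0,0.025,0 | 0,0,0,0,0,0 | -0.0003,0,0.0022,0,0.025,0 | 0,0,0,0,0,0 | 0,0,0,0,0,0")

```text
time_s: 16.5
tool_pos: [0.6051, 0.0329, 0.0779]
tcp_rot: [0.049, -0.042, 0.998, 0.002]
wrist_force: [-3.0, -0.1, 2.4]
opening: 0.0126
gripper_force: 61.6
```

```bash
python3 -c "
from h import *
to(tcp(-9.5,53,.1),UD,.1)"
```

```text
t 16.5 pos [0.6051 0.0329 0.0779] move now axes [-0.0013 -0.0001 -0.0014] target axes [-0.0013 -0.0001 -0.0014] rotvec [ 0.    -0.002  0.001] open 0.0126 F [-3.  -0.1  2.4]
```

Emit:
drive_effector(rows="-0.0003,0,0.002,0,0.025,0 | 0,0,0,0,0,0 | -0.0002,0,0.002,0,0.025,0 | 0,0,0,0,0,0 | 0,0,0,0,0,0")

```text
time_s: 17.0
tool_pos: [0.6061, 0.033, 0.0737]
tcp_rot: [0.024, -0.042, 0.999, 0.001]
wrist_force: [-4.0, -0.5, 1.6]
opening: 0.0125
gripper_force: 61.4
```

Emit:
drive_effector(rows="0,0,0.002,0,0.025,0 | 0,0,0,0,0,0 | 0,0,0.0015,0,0.025,0 | 0,0,0,0,0,0 | 0,0,0,0,0,0")

```text
time_s: 17.5
tool_pos: [0.6082, 0.0331, 0.0713]
tcp_rot: [0.001, -0.042, 0.999, -0.0]
wrist_force: [0.7, -0.1, -1.1]
opening: 0.0125
gripper_force: 61.2
```

```bash
python3 -c "
from h import *
to(tcp(-10,53.5,0),UD,0)"
```

```text
t 17.5 pos [0.6082 0.0331 0.0713] move now axes [ 0.0002 -0.      0.0001] target axes [ 0.0002 -0.      0.0001] rotvec [-0.     0.003  0.   ] open 0.0125 F [ 0.7 -0.1 -1.1]
```

The cover is flat at the expected height and the force has dropped, so it seems to have snapped in. I'll release, rise and look.

Emit:
drive_effector(rows="0,0,0,0,0,0 | 0,0,0,0,0,0 | 0,0,0,0,0,0 | 0,0,-0.02,0,0,0 | 0,0,-0.04,0,0,0 | 0,0,-0.02,0,0,0 | 0,0,0,0,0,0 | 0,0,0,0,0,0", jaw=0.04)

```text
time_s: 18.3
tool_pos: [0.607, 0.0331, 0.1511]
tcp_rot: [0.001, -0.042, 0.999, -0.0]
wrist_force: [0.0, 1.1, -0.1]
opening: 0.0403
gripper_force: 0.0
```

```bash
python3 -c "
from h import *
F,_,_=frame(UX,UY,UD);to(F(55,0,100),UD)
S=viewer.snapshot('side');cv2.imwrite('pics/s7.png',cv2.resize(S[130:220,210:320],None,fx=5,fy=5,interpolation=2))"
```

```text
t 18.3 pos [0.607  0.0331 0.1511] move now axes [-0.0554 -0.0001  0.0512] target axes [-0.0555 -0.0001  0.0511] rotvec [-0.     0.001  0.   ] open 0.0403 F [ 0.   1.1 -0.1]
```

View pics/s7.png

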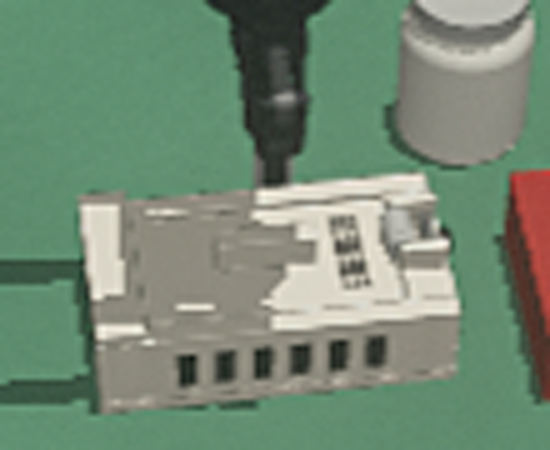

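The cover lies flush in its recess with its rear edge under the roller at (400,230) in the crop. As a check I'll press lightly with closed fingers near the rear edge, on the lines.

Emit:
drive_effector(rows="-0.025,0,0,0,0,0 | -0.023,0,0,0,0,0 | 0,0,0,0,0,0 | 0,0,0.03,0,0,0 | 0,0,0.03,0,0,0 | 0,0,0,0,0,0 | 0,0,0,0,0,0", jaw=0)

```text
time_s: 19.05
tool_pos: [0.6525, 0.037, 0.089]
tcp_rot: [-0.002, -0.042, 0.999, 0.0]
wrist_force: [-0.1, -0.7, 0.7]
opening: -0.0002
gripper_force: 0.0
```

Emit:
drive_effector(rows="0,0,0.01,0,0,0 | 0,0,0.008,0,0,0 | 0,0,0,0,0,0 | 0,0,0,0,0,0")

```text
time_s: 19.45
tool_pos: [0.6547, 0.0371, 0.0731]
tcp_rot: [0.0, -0.042, 0.999, -0.0]
wrist_force: [-0.2, 0.6, 0.4]
opening: 0.0003
gripper_force: 0.0
```

Emit:
drive_effector(rows="0,0,0.003,0,0,0 | 0,0,0,0,0,0 | 0,0,0.002,0,0,0 | 0,0,0,0,0,0 | 0,0,0,0,0,0")

```text
time_s: 19.95
tool_pos: [0.6551, 0.0371, 0.0691]
tcp_rot: [0.0, -0.042, 0.999, -0.0]
wrist_force: [-2.0, -0.5, 4.8]
opening: 0.0003
gripper_force: 2.6
```

Emit:
drive_effector(rows="0,0,0.001,0,0,0 | 0,0,0,0,0,0")

```text
time_s: 20.15
tool_pos: [0.6551, 0.0371, 0.069]
tcp_rot: [0.0, -0.042, 0.999, -0.0]
wrist_force: [-4.5, 0.1, 10.4]
opening: -0.0002
gripper_force: 5.1
```

Contact is firm at a tip height of 58 mm, which means the cover is flush. I'll retreat, wait and hand in.

Emit:
drive_effector(rows="0,0,-0.02,0,0,0 | 0,0,-0.04,0,0,0 | 0,0,-0.04,0,0,0 | 0,0,0,0,0,0 | 0,0,0,0,0,0 | 0,0,0,0,0,0")

```text
time_s: 20.75
tool_pos: [0.6537, 0.0371, 0.1655]
tcp_rot: [-0.001, -0.042, 0.999, 0.0]
wrist_force: [-0.6, 0.9, -0.4]
opening: -0.0001
gripper_force: 0.0
```

```bash
python3 -c "
from h import *
print(bot.job_done())"
```

```text
the job is handed in; nothing more can be done
None
```

I lowered the pack flat into the bay, hooked the cover under the brow and snapped it in flush (a press near its rear edge met firm contact at 58 mm), then handed the job in at about 21 s; no verdict came back.

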